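Hold the spindle collar down on its sprung seat for fastening

ROBOT

A 6-joint arm with a two-finger parallel gripper is mounted at the origin on a cart in front of the work surface, level with it; the furniture and walls round the work are solid. World frame = base frame: x ahead of the robot, y to its left, z up, the work surface at z = 0. Lengths are in mm, angles in degrees, forces in N, time in s.
With the tool pointing down it reaches from about 325 to 925 mm from the base axis. Payload 3.1 kg.
Tool frame: the origin (TCP) lies at the very end of the fingers, on their centre line; the grasp point (between the pads) lies grasp_offset behind it (grasp_offset is the distance from the TCP to the grasp point, in mm); z points along the fingers, x is the direction in which the jaws open and shut, and the axes are right-handed (so a half turn about z gives the same grasp; the last joint's range is limited). The gripper opens to 85 mm and grips with 20 to 120 N. Pads are 22 mm wide; open, the fingers measure 114 mm over their backs; the gripper's body (76 mm by 85 mm) begins 54 mm behind the grasp point. The pads swing forward as they close: fully open they stand 13 mm farther back than shut.
Start: joints at [58.889, 12.427, 92.441, -0, 75.132, -6.429], TCP at [260.982, 567.915, 231.3] pointing down, gripper open.
Joint ranges: [-157.48, 157.48], [-44.54, 120.13], [17.64, 146.25], [-64.5, 244.5], [7.68, 150.69], [-147.95, 147.95]. Speed limits (degrees/s): [159.86, 159.86, 180, 180, 180, 180].

INTERFACE

Orientations are given as [roll, pitch, yaw] about the fixed x, y, z axes, in that order (R = Rz(yaw) Ry(pitch) Rx(roll)).
In Python, from station import * gives the robot as it stands. Calls block until the motion is done:
- goto(position, orientation): joint-space move of the TCP to a pose.
- move_l(position, attitude=None, speed=150): straight line of the TCP; attitude=None keeps the orientation; speed is the mean speed in mm/s.
- move_j(angles): joint-space move.
- grip(opening, squeeze=None): finger opening in mm; squeeze is the grip in N (None keeps the last); returns when the fingers have stopped.
- wait(seconds).
- solve_ik(position, orientation): joint angles nearest the present ones, or None.
- get_obs(): the state.
- get_image(name): name is "scene" or "top" or "wrist"; returns the picture (480x640x3 uint8, red, green, blue); there is no depth.
- get_calibration(name): a dict with "fx", "fy", "cx", "cy" (pixels), "D" ([k1, k2, p1, p2, k3] as OpenCV has them; the pictures are not rectified), "R" (3x3) and "t" (3): a world point X has camera coordinates R X + t; the wrist camera has in their place "mount" (4x4, takes a point from camera to tool coordinates, whose origin is the TCP and whose axes are the tool frame's). Camera axes: x right, y down, z forward; pixel columns grow to the right and rows downward; lengths in mm; the calibration is good to about 2 mm. A picture is of the moment at which its call begins: read the wrist's pose just before it. get_calibration takes no time and is no camera call.
A pose or a line that the arm cannot do raises Unreachable and nothing moves.
- sign_off(): hands the job in, once; it reports no verdict.
Trained networks look in the newest picture that a camera, given by its name, has taken for a name from the list of things; names that differ only in an ending like _2 or _b are one class to them, and where a whole thing is asked for, a point or a joint stands for the part that bears it (a point fixed in the world has none). Each returns a list of dicts, best first, with "score" (0 to 1); they miss things now and then, are a little off and sometimes report something else, mostly with a low value. They report only what shows in the picture. A call takes as long as a camera call. They do not tell look-alikes from the thing itself.
- spot_in(name, camera): "extent" ([centre column, centre row, width, height] in pixels, round what is visible of it).
- regions_of(name, camera): "region" (480x640 bool, what is visible of it) and "extent" ([centre column, centre row, width, height] in pixels, round what is visible of it).
The state is a dict: "t": time; "joint_pos": joint angles; "qvel": joint speeds; "effort": joint torques, N m; "tcp_pos": TCP position; "ee_rot": TCP orientation; "wrist_force": force on the tool from outside, world axes, zero at the start; "moment": the same for the moment, N m; "grip_width": finger opening in mm.
Only numpy, scipy, OpenCV 4.12 (cv2) and the standard library are available. Lean on these libraries where they do the work, as an engineer would, in place of code of your own. Each camera call takes 0.05 s, during which the arm holds its last target. There are 200 camera calls.

TASK

Pick up the flanged clamp collar by its hub, slide it flange down over the upright spindle of the stand, and press it down on the sprung seat until the dark line round the seat is about level with the rim of the housing (about 10 N on the seat). Hold it there steadily so that a colleague can tighten the collar's screw: finish while still holding and pressing it. Never bottom the spring, and leave the plain spacer ring and the other things on the bench where they are.

Things in the scene. Friction and masses are not known exactly. Their poses are not given: they have to be found in the camera images.
- collar_center (a point): centre, half-way up (21 mm above the underside), of the loose steel clamp collar, 42 mm high, 126 to 252 g: hub 40 mm in diameter on a round flange 64 mm in diameter, 8 mm thick (underneath); 23 mm bore right through; z up along the bore. Fingers that close along y take the hub freely: along +x a screw lug, 14 mm wide, sticks out.
- collar_foot (a point): centre of the collar flange's underside, on its axis; same axes as collar_center. The screw lug reaches 30 mm from the axis along +x, between 23 and 37 mm above this point; nothing else sticks out above the flange.
- spindle_top (a point): centre of the top end of the stand's upright steel spindle, 113 mm above the bench; 20 mm in diameter, tapering to 12 mm over its last 6 mm; z up. The stand is fixed: grey base plate 130 x 110 x 14 mm, and a dark round housing 68 mm in diameter whose rim is 45 mm above the bench, out of which come spindle and sprung seat.
- seat_top (a point): centre of the flat top of the sprung seat, an aluminium drum 56 mm in diameter round the spindle; at rest its top is 63 mm above the bench (50 mm below the spindle's end, 18 mm above the housing's rim); a dark line runs round the drum 10 mm below its top
- seat (a joint): how far the sprung seat is pressed down, m: 0 at rest, stop at 0.016. It starts to move at about 2.6 N and stiffens by 0.9 N per mm, so about 9.8 N at 0.008 (the wanted place), where the dark line is level with the housing's rim
- spacer_center (a point): centre of the plain flat spacer ring (58 mm across, 34 mm bore, 14 mm high), not to be used; stays where it is. Collar and spacer lie one to the left and one to the right of the stand, either way round. The black riser behind on the right, with a lens frame on it, begins 0.65 m ahead of the robot and is 0.26 m high: cross above or in front of it.
- hex_driver: loose driver with a black handle, 174 mm long, 12 mm high, in front of the stand; origin under its middle; bystander
- pliers: loose small pliers with blue handles, 150 mm long, 10 mm high; origin under the middle; bystander
- loupe: black loupe standing up, 35 mm across, 32 mm high; bystander
- screw_jar: white screw jar, 42 mm across, 30 mm high; bystander
- coffee_mug: mug, 92 mm across, 95 mm high; bystander
There are look-alikes about, which are no part of the job. What is shaped like the part that bears collar_center but orange or red is not meant.

How it is judged:
By the outcome, as a careful person would: the job done as asked, in the order asked, and still so for the second after the job is handed in, while the arm keeps its last pose, push and grip.
It also fails if it takes over 58 s, if anything falls off the work surface, if the arm or the gripper's body presses on something with over 40 N, if the wrist force passes 120 N, or if a joint passes its speed limit or range.

## Working session

There is one attempt and no reset: what is moved stays moved. The work goes in short steps, each a Python script; the robot and the scene stay as the last script left them, time stands still between calls to the robot, and variables do not carry over. Pictures are saved under pics/ and viewed, about 8 in all and at most 12, crops included, and the job is handed in when it is done.

```bash
ls; mkdir -p pics; python3 - <<'E'
from station import *
import cv2,numpy as np
o=get_obs();print({k:np.round(v,2) for k,v in o.items()}, grasp_offset if 'grasp_offset' in globals() else None)
for c in("scene","top"):
    im=get_image(c);cv2.imwrite(f"pics/{c}0.png",im[:,:,::-1])
    K=get_calibration(c);print(c,{k:np.round(v,3).tolist() for k,v in K.items()})
    for n in("collar_center","spacer_center","seat","hex_driver","loupe","screw_jar","pliers","coffee_mug"):
        print(n,[(round(d["score"],2),np.round(d["extent"]).tolist()) for d in spot_in(n,c)])
E
```

```text
pics
{'t': np.float64(0.0), 'joint_pos': array([58.89, 12.48, 92.53, -0.  , 75.13, -6.43]), 'qvel': array([-0.09, -0.05,  0.15,  0.02,  0.03, -0.02]), 'effort': array([-0.000e+00, -3.969e+01, -3.038e+01, -0.000e+00,  1.000e-02,
        0.000e+00]), 'tcp_pos': array([260.57, 567.21, 229.96]), 'ee_rot': array([-1.7999e+02,  1.4000e-01,  6.5320e+01]), 'wrist_force': array([ 0.64,  0.17, -0.81]), 'moment': array([ 0.01,  0.01, -0.04]), 'grip_width': np.float64(85.45)} 18.700000000000003
scene {'fx': 479.931, 'fy': 479.931, 'cx': 327.871, 'cy': 241.076, 'D': [-0.031, 0.0, 0.0, 0.0, 0.0], 'R': [[-0.611, -0.791, 0.002], [-0.471, 0.362, -0.805], [0.636, -0.493, -0.594]], 't': [256.603, 365.184, 809.261]}
collar_center [(0.93, [450.0, 268.0, 30.0, 26.0]), (0.92, [409.0, 247.0, 25.0, 23.0]), (0.9, [365.0, 250.0, 21.0, 25.0]), (0.89, [351.0, 272.0, 23.0, 27.0])]
spacer_center [(0.7, [208.0, 356.0, 32.0, 26.0])]
seat [(0.85, [281.0, 268.0, 24.0, 20.0])]
hex_driver [(0.55, [312.0, 349.0, 18.0, 25.0])]
loupe [(0.68, [257.0, 250.0, 13.0, 22.0])]
screw_jar [(0.74, [214.0, 273.0, 18.0, 18.0])]
pliers
[... 153 characters left out ...]
04, 'cx': 314.23, 'cy': 241.476, 'D': [-0.088, 0.0, 0.0, 0.0, 0.0], 'R': [[0.008, -1.0, 0.001], [-0.999, -0.008, -0.048], [0.048, -0.001, -0.999]], 't': [-115.919, 531.399, 1529.652]}
collar_center [(0.72, [345.0, 237.0, 20.0, 21.0]), (0.71, [377.0, 256.0, 16.0, 19.0]), (0.69, [319.0, 253.0, 17.0, 16.0]), (0.56, [381.0, 294.0, 18.0, 22.0])]
spacer_center [(0.59, [199.0, 259.0, 17.0, 15.0]), (0.24, [278.0, 187.0, 10.0, 11.0])]
seat [(0.75, [270.0, 227.0, 18.0, 16.0])]
hex_driver [(0.51, [252.0, 292.0, 16.0, 16.0])]
loupe [(0.38, [280.0, 189.0, 8.0, 12.0])]
screw_jar [(0.68, [240.0, 188.0, 14.0, 13.0])]
pliers [(0.61, [338.0, 297.0, 22.0, 43.0])]
coffee_mug [(0.79, [440.0, 235.0, 33.0, 40.0])]
```

```bash
python3 - <<'E'
import cv2,numpy as np
a=cv2.imread("pics/scene0.png")[180:400,170:490];b=cv2.imread("pics/top0.png")[160:340,180:480]
a=cv2.resize(a,None,fx=2.5,fy=2.5,interpolation=cv2.INTER_CUBIC)
b=cv2.resize(b,None,fx=2.65,fy=2.65,interpolation=cv2.INTER_CUBIC)
cv2.imwrite("pics/a.png",a);cv2.imwrite("pics/b.png",b)
E
```

```text
(no output)
```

View pics/a.png

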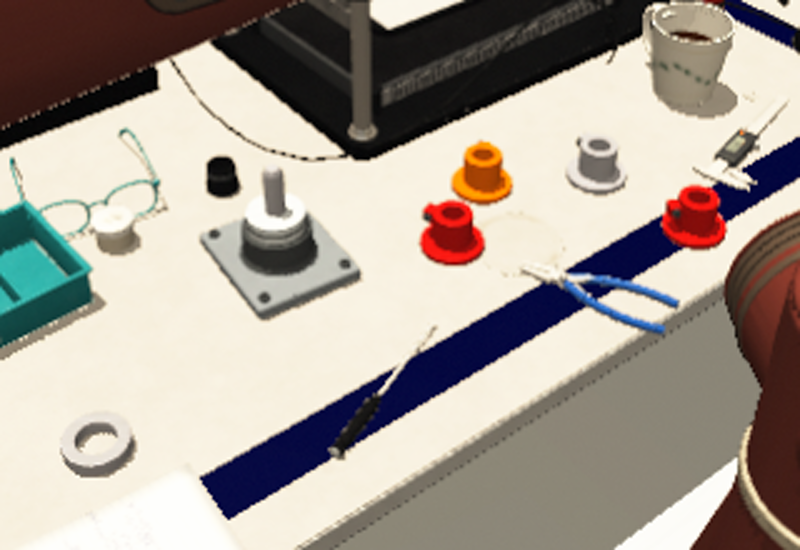

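View pics/b.png

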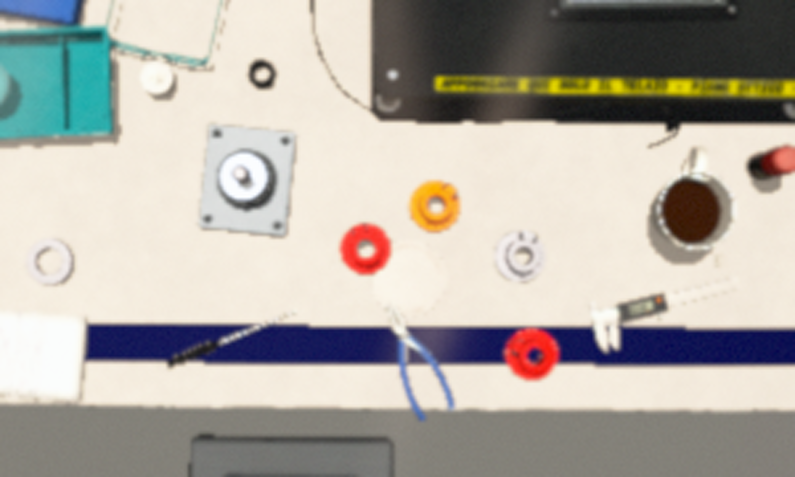

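The four candidates in the top image are orange (345,237), red (319,253), red (381,294) and grey (377,256). Only the grey one, at scene (409,247), is bare steel, so it is the collar. The spacer lies at top (199,259) and the stand at top (270,227). Next I take close looks at the stand and the collar with the wrist camera.

```bash
cat > h.py <<'E'
from station import *
import cv2,numpy as np
from scipy.spatial.transform import Rotation as Ro
def cam(name,obs=None):
    c=get_calibration(name);K=np.array([[c["fx"],0,c["cx"]],[0,c["fy"],c["cy"]],[0,0,1.]]);D=np.array(c["D"],float)
    if "R" in c: return K,D,np.array(c["R"]),np.array(c["t"])
    T=np.eye(4);T[:3,:3]=Ro.from_euler("xyz",obs["ee_rot"],degrees=True).as_matrix();T[:3,3]=obs["tcp_pos"]
    W=np.linalg.inv(T@np.array(c["mount"]));return K,D,W[:3,:3],W[:3,3]
def at_z(C,uv,z):
    K,D,R,t=C;n=cv2.undistortPoints(np.array([[uv]],float),K,D)[0,0]
    d=R.T@[n[0],n[1],1];o=-R.T@t;return o+d*(z-o[2])/d[2]
def proj(C,X):
    K,D,R,t=C;return cv2.projectPoints(np.array(X,float).reshape(-1,1,3),cv2.Rodrigues(R)[0],t,K,D)[0][:,0]
def snap(fn):
    wait(0.3);o=get_obs();im=get_image("wrist");cv2.imwrite(f"pics/{fn}.png",im[:,:,::-1])
    np.save(f"pics/{fn}.npy",np.r_[o["tcp_pos"],o["ee_rot"]]);return o,im,cam("wrist",o)
E
python3 - <<'E'
from h import *
print(np.round(get_calibration("wrist")["mount"],3).tolist())
for c,col,st in(("top",(377,256),(270,227)),("scene",(409,247),(281,268))):
    C=cam(c);print(c,at_z(C,col,20).round(1),at_z(C,st,63).round(1))
C=cam("top");st=at_z(C,(270,227),63);col=at_z(C,(377,256),20)
for p in ([430,250,380],[st[0]-70,st[1],380],[col[0]-70,col[1],300],[col[0]-70,col[1],380]):
    print(p,[(y,np.round(q,0).tolist()) for y in(-90,0,90,180) if (q:=solve_ik(p,[180,0,y])) is not None])
E
```

```text
[[1.0, -0.0, 0.0, 0.423], [0.0, 0.952, 0.305, -77.532], [-0.0, -0.305, 0.952, -142.919], [0.0, 0.0, 0.0, 1.0]]
top [ 486.2 -316.7   20. ] [574.8  29.   63. ]
scene [ 472.3 -307.7   20. ] [558.7  30.1  63. ]
[430, 250, 380] [(-90, [22.0, -8.0, 98.0, 0.0, 90.0, 112.0]), (0, [22.0, -8.0, 98.0, -0.0, 90.0, 22.0]), (90, [22.0, -8.0, 98.0, -0.0, 90.0, -68.0])]
[np.float64(504.764657102971), np.float64(28.96563962566276), 380] [(-90, [-5.0, -7.0, 97.0, -0.0, 90.0, 85.0]), (0, [-5.0, -7.0, 97.0, -0.0, 90.0, -5.0]), (90, [-5.0, -7.0, 97.0, 0.0, 90.0, -95.0])]
[np.float64(416.15257988321326), np.float64(-316.6913622035026), 300] [(-90, [-45.0, -3.0, 102.0, -0.0, 81.0, 45.0]), (0, [-45.0, -3.0, 102.0, -0.0, 81.0, -45.0]), (90, [-45.0, -3.0, 102.0, 0.0, 81.0, -135.0]), (180, [-45.0, -3.0, 102.0, 0.0, 81.0, 135.0])]
[np.float64(416.15257988321326), np.float64(-316.6913622035026), 380] [(-90, [-45.0, -5.0, 95.0, -0.0, 90.0, 45.0]), (0, [-45.0, -5.0, 95.0, -0.0, 90.0, -45.0]), (90, [-45.0, -5.0, 95.0, 0.0, 90.0, -135.0]), (180, [-45.0, -5.0, 95.0, 0.0, 90.0, 135.0])]
```

```bash
python3 - <<'E'
from h import *
goto([430,250,330],[180,0,0])
goto([566,29,280],[180,0,0])
o,im,C=snap("wst")
print([(round(d["score"],2),np.round(d["extent"],1)) for d in spot_in("seat","wrist")],[(round(d["score"],2),np.round(d["extent"],1)) for d in spot_in("spindle_top","wrist")])
goto([430,-200,330],[180,0,0])
goto([482,-313,200],[180,0,0])
o,im,C=snap("wcol")
print(get_obs()["t"],[(round(d["score"],2),np.round(d["extent"],1)) for d in spot_in("collar_center","wrist")])
a=cv2.imread("pics/wst.png");b=cv2.imread("pics/wcol.png")
cv2.imwrite("pics/w2.png",cv2.resize(np.hstack([a[:,60:580],b[:,60:580]]),(800,369),interpolation=cv2.INTER_AREA))
E
```

```text
[(0.95, array([332.9, 200.9,  59.2,  59.8]))] [(0.55, array([335.5, 186.2, 133.7, 117.3])), (0.46, array([258.4, 444.9,  45.2,  23.9]))]
5.925 [(0.64, array([178.8, 219.1,  81.3,  73. ])), (0.63, array([325.8, 202.4,  76.8,  79.4]))]
```

View pics/w2.png

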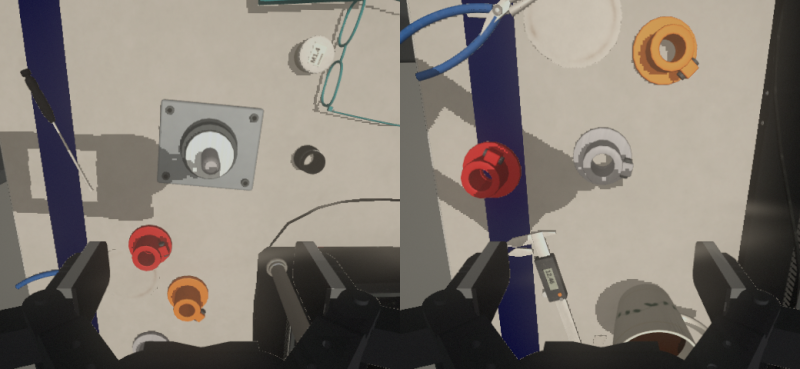

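```bash
cat >> h.py <<'E'
from scipy.optimize import minimize
def disc(x,y,z,r,n=60):
    a=np.linspace(0,2*np.pi,n);return np.c_[x+r*np.cos(a),y+r*np.sin(a),0*a+z]
def fill(C,m,X,v=1): cv2.fillPoly(m,[np.round(cv2.convexHull(proj(C,X).astype(np.float32))*16).astype(np.int32)],v,shift=4)
def sil_collar(C,p,z=0):
    x,y,a=p;a=np.radians(a);m=np.zeros((480,640),np.uint8)
    fill(C,m,np.r_[disc(x,y,z,32),disc(x,y,z+8,32)]);fill(C,m,np.r_[disc(x,y,z+8,20),disc(x,y,z+42,20)])
    c,s=np.cos(a),np.sin(a)
    fill(C,m,[[x+c*u-s*w,y+s*u+c*w,z+h] for u in(15,30) for w in(-7,7) for h in(23,37)]);return m
def sil_seat(C,p):
    m=np.zeros((480,640),np.uint8);fill(C,m,np.r_[disc(p[0],p[1],46,28),disc(p[0],p[1],63,28)]);return m
def fit(f,mask,p0,step):
    iou=lambda p:-(np.logical_and(f(p),mask).sum()/np.logical_or(f(p),mask).sum())
    s=np.vstack([p0]+[np.array(p0)+np.eye(len(p0))[i]*step[i] for i in range(len(p0))])
    r=minimize(iou,p0,method="Nelder-Mead",options=dict(initial_simplex=s,xatol=.1,fatol=1e-4));return r.x,-r.fun
E
python3 - <<'E'
from h import *
def load(fn):
    v=np.load(f"pics/{fn}.npy");return cv2.imread(f"pics/{fn}.png"),cam("wrist",dict(tcp_pos=v[:3],ee_rot=v[3:]))
get_image("wrist")
img,C=load("wcol")
rs=regions_of("collar_center","wrist")
r=min(rs,key=lambda d:abs(d["extent"][0]-326))
for a0 in(0,-30,30,180):
    p,s=fit(lambda p:sil_collar(C,p),r["region"],[484,-315,a0],[5,5,20]);print("collar",p.round(1),round(s,3))
    if a0==0: best=p
def ov(img,C,loops,c,w=90):
    k=5;big=cv2.resize(img,None,fx=k,fy=k,interpolation=cv2.INTER_CUBIC)
    for X in loops: cv2.polylines(big,[np.round(proj(C,X)*k+k/2).astype(np.int32)],True,(0,255,0),1)
    return big[(c[1]-50)*k:(c[1]+50)*k,(c[0]-40)*k:(c[0]+40)*k]
x,y,a=best;ar=np.radians(a)
L=[disc(x,y,0,32),disc(x,y,42,20),disc(x,y,42,11.5),np.array([[x,y,42],[x+40*np.cos(ar),y+40*np.sin(ar),42]])]
A=ov(img,C,L,(326,205))
img,C=load("wst")
# bright drum mask
g=cv2.cvtColor(img,cv2.COLOR_BGR2GRAY);s0=at_z(C,(333,201),60);print("seat ctr",s0.round(1))
x,y=s0[:2]
B=ov(img,C,[disc(x,y,63,28),disc(x,y,113,6),disc(x,y,45,34)],(333,200))
cv2.imwrite("pics/ov.png",np.hstack([A,B]))
E
```

```text
collar [ 486.3 -313.2  -19. ] 0.897
collar [ 485.8 -314.   -15.1] 0.899
collar [ 486.4 -314.    29.7] 0.885
collar [ 486.4 -314.   173.3] 0.882
seat ctr [577.4  26.5  60. ]
```

View pics/ov.png

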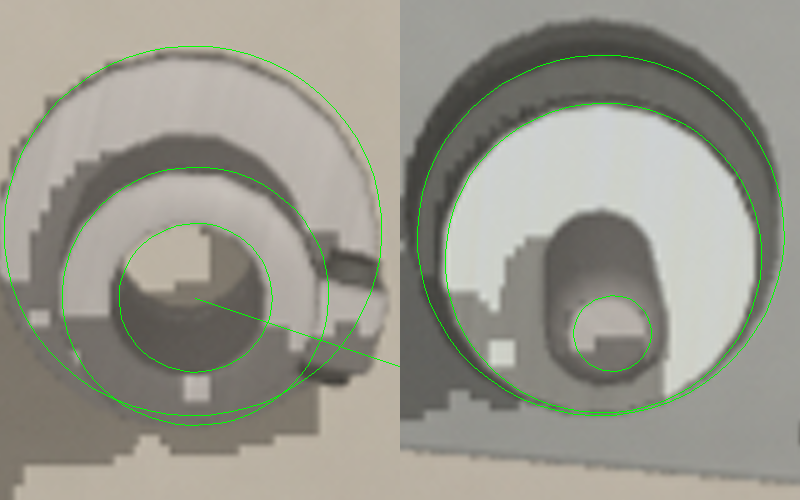

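Overlay: the collar's hub and bore fit to about 1 mm at (485.5, -314), with the lug pointing at about -13° (right edge of the left crop). The spindle is at about (576.5, 26.8), and the seat and spindle-end outlines agree. Now I grasp the grey collar.

```bash
python3 - <<'E'
from h import *
Y=-103
goto([485.5,-314,110],[180,0,Y]);grip(62,40)
move_l([485.5,-314,40],speed=100);o=get_obs();print(o["t"],o["tcp_pos"].round(1),o["ee_rot"].round(1),o["wrist_force"].round(1))
move_l([485.5,-314,13],speed=40);wait(.2);o=get_obs();print(o["tcp_pos"].round(1),o["wrist_force"].round(1))
grip(30,60);wait(.2);o=get_obs();print(o["grip_width"],o["tcp_pos"].round(1),o["wrist_force"].round(1))
move_l([485.5,-314,40],speed=60);wait(.3);o=get_obs();print(o["t"],o["grip_width"],o["wrist_force"].round(1))
o,im,C=snap("held")
E
```

```text
8.875 [ 486.  -314.4   40.5] [-179.9   -0.  -103. ] [ 0.3 -1.   0.4]
[ 485.8 -314.2   13.4] [-0.2 -0.2  0.6]
39.02997676892389 [ 486.  -314.4   13.7] [-0.6  0.5  5. ]
11.3333 38.68711991933548 [-0.1  0.2 -1.5]
```

View pics/held.png

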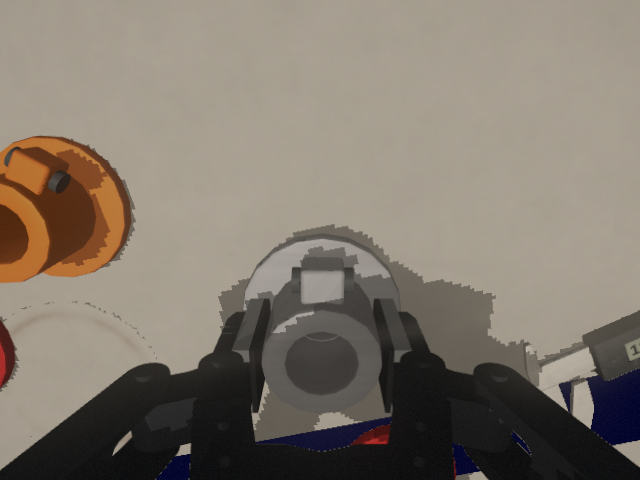

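The collar is held square: hub in the pads, width 39 mm, bore at pixel (321,363), lug at the top. Next I carry it over and look at the spindle with the same camera, standing back from it, so that collar and spindle are measured relative to each other.

```bash
python3 - <<'E'
from h import *
Y=-103
move_l([485.5,-314,180],speed=200)
goto([440,-150,260],[180,0,Y])
goto([480,27,200],[180,0,Y])
o,im,C=snap("pre");print(o["t"],o["tcp_pos"].round(1),o["grip_width"],o["wrist_force"].round(1))
R=Ro.from_euler("xyz",o["ee_rot"],degrees=True)
z=o["tcp_pos"][2]+28.5
b=at_z(C,(321,363),z);print("bore at px",b.round(1),"tool",R.inv().apply(b-o["tcp_pos"]).round(1))
print([(round(d["score"],2),np.round(d["extent"],1)) for d in spot_in("seat","wrist")])
c=[576.5,26.8]
big=im[:,:,::-1].copy()
for z,r in((63,28),(113,6),(45,34)): cv2.polylines(big,[np.round(proj(C,disc(*c,z,r))*16).astype(np.int32)],True,(0,255,0),1,shift=4)
cv2.polylines(big,[np.round(proj(C,disc(*b,11.5))*16).astype(np.int32)],True,(0,0,255),1,shift=4)
u=proj(C,[[*c,80]])[0].astype(int);print(u)
A=cv2.resize(big[max(0,u[1]-70):u[1]+70,u[0]-60:u[0]+60],(400,467),interpolation=cv2.INTER_CUBIC)
B=cv2.resize(big[310:450,260:380],(400,467),interpolation=cv2.INTER_CUBIC)
try: cv2.imwrite("pics/pre2.png",np.hstack([A,B]))
except Exception as e: print(e)
E
```

```text
14.3917 [480.4  25.8 200.6] 38.464273395700644 [ 0.2  0.2 -1.6]
bore at px [480.6  26.2 229.1] tool [ -0.4  -0.1 -28.5]
[(0.97, array([291.1,  80.4,  91.9,  87.8]))]
[283  79]
```

View pics/pre2.png

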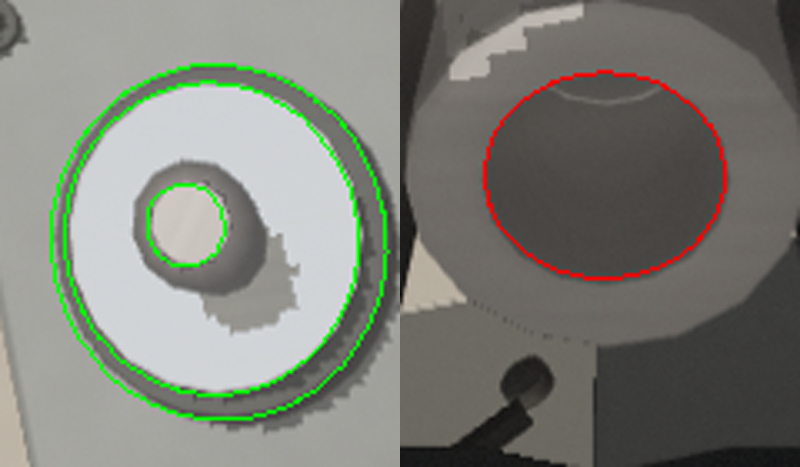

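Both overlays match (spindle end and seat on the left, bore on the right). The relative displacement gives a commanded target of (575.7, 27.6). I descend in steps and watch the force.

```bash
python3 - <<'E'
from h import *
x,y=575.7,27.6
move_l([x,y,200],speed=100);move_l([x,y,132],speed=100);wait(.2)
f0=get_obs()["wrist_force"];print("base",f0.round(1))
for z in(124,118,112,104,96,88,82,79):
    move_l([x,y,z],speed=40);wait(.1);o=get_obs();f=o["wrist_force"]-f0
    print(z,o["tcp_pos"].round(1),f.round(1),o["moment"].round(2))
    if f[2]>5 or np.hypot(*f[:2])>8: print("STOP");break
print(o["t"],o["grip_width"])
E
```

```text
base [ 0.2  0.3 -1.3]
124 [575.6  27.6 123.8] [-0.5 -1.7  0.4] [ 0.01 -0.11 -0.  ]
118 [576.   27.1 117.9] [ 1.4 -2.5 -2.3] [-0.44 -0.36 -0.  ]
112 [576.   27.1 111.8] [ 2.6 -4.1 -3.2] [-0.7  -0.58  0.04]
104 [576.1  27.1 103.7] [ 2.7 -4.6 -1.1] [-0.85 -0.57 -0.  ]
96 [576.2  27.1  95.3] [ 3.2 -5.7 -0.9] [-0.86 -0.59  0.  ]
88 [576.3  27.1  87.2] [ 3.3 -6.8 -1.2] [-1.   -0.66  0.02]
82 [576.3  27.   81.2] [ 4.  -6.2 -0.9] [-0.83 -0.66 -0.03]
79 [576.3  27.1  78.4] [ 2.5 -5.2 -0.6] [-0.96 -0.58  0.03]
19.9833 38.90604167647209
```

It is on the spindle with a light side load. I relieve that sideways, then press step by step.

```bash
python3 - <<'E'
from h import *
x,y=575.7,27.6
def rd():
    wait(.15);F=np.mean([(wait(.03),get_obs()["wrist_force"])[1] for _ in range(6)],0)-[.2,.3,-1.4];o=get_obs();return F,o
for _ in range(4):
    F,o=rd();print(np.round([x,y],1),o["tcp_pos"].round(1),F.round(1),o["moment"].round(2))
    if np.hypot(*F[:2])<1.5: break
    x+=np.clip(F[0]*.12,-.5,.5);y+=np.clip(F[1]*.12,-.5,.5);move_l([x,y,79],speed=20)
z=79
while z>67:
    z-=1;move_l([x,y,z],speed=20);F,o=rd();print(z,o["tcp_pos"].round(1),F.round(1))
    if F[2]>7.5: break
print(o["t"],o["grip_width"],x,y,z)
im=get_image("scene");cv2.imwrite("pics/p1.png",cv2.resize(im[225:300,240:330,::-1],None,fx=8,fy=8,interpolation=cv2.INTER_CUBIC))
E
```

```text
[575.7  27.6] [576.3  27.1  78.4] [ 3.2 -6.1  0.3] [-0.88 -0.57  0.03]
[576.1  27.1] [576.3  27.1  78.4] [ 3.2 -4.3 -0.4] [-0.65 -0.59 -0.06]
[576.5  26.6] [576.1  26.8  78.7] [ 2.9 -2.2 -1.6] [-0.26 -0.49  0.03]
[576.8  26.3] [576.2  26.6  78.8] [-0.2 -0.5 -0. ] [ 0.02  0.01 -0.  ]
78 [576.8  26.3  78. ] [-0.5 -0.5  0.1]
77 [576.8  26.3  77. ] [-0.4 -0.6 -0.2]
76 [577.   26.3  76.2] [-0.4 -0.2  2.9]
75 [577.1  26.3  75.1] [-0.3  0.1  3.9]
74 [577.   26.3  74.1] [0.  0.2 4.4]
73 [577.   26.3  73.2] [ 0.5 -0.2  6. ]
72 [577.   26.3  72.2] [0.2 0.4 6.6]
71 [577.1  26.3  71.3] [-0.1  0.5  7.2]
70 [577.   26.3  70.5] [-0.4  0.3  8. ]
27.5333 38.78451091726505 576.8114751539331 26.332373003493768 70
```

View pics/p1.png

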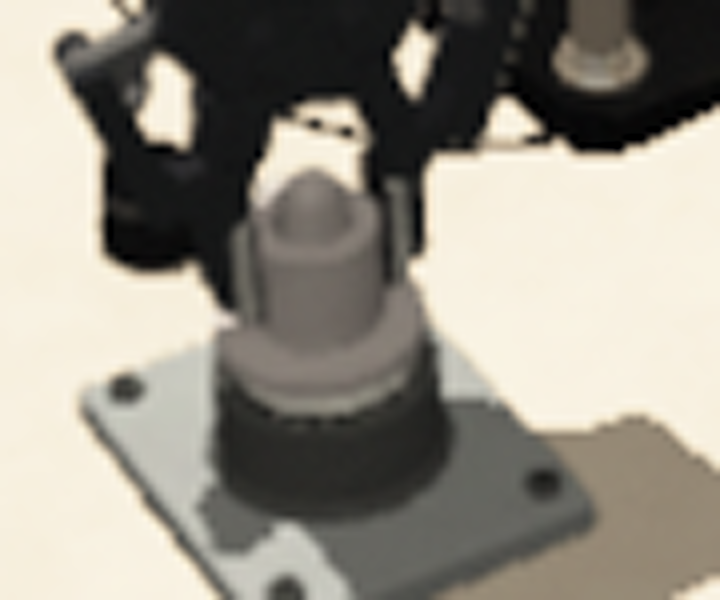

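The collar is on the seat. The force (8.0 N) and the travel (contact at a TCP height of about 76.4, now 70.5) both put the seat about 6 mm down, so I press about 2 mm more and check that it holds.

```bash
python3 - <<'E'
from h import *
x,y,z=576.8,26.3,70
def rd(n=15):
    wait(.2);S=[(wait(.04),get_obs())[1] for _ in range(n)]
    return np.mean([s["wrist_force"] for s in S],0)-[.2,.3,-1.4],np.mean([s["tcp_pos"] for s in S],0),S[-1]["grip_width"]
while z>67:
    z-=.6;move_l([x,y,z],speed=10);F,p,g=rd();print(round(z,1),p.round(2),F.round(2),round(g,1))
    if F[2]>9.5: break
wait(1);F,p,g=rd();print("hold",p.round(2),F.round(2),round(g,1),get_obs()["t"])
im=get_image("scene");cv2.imwrite("pics/p2.png",cv2.resize(im[225:300,240:330,::-1],None,fx=8,fy=8,interpolation=cv2.INTER_CUBIC))
E
```

```text
69.4 [577.05  26.33  70.  ] [-0.88  0.39  8.19] 38.7
68.8 [577.06  26.32  69.49] [-0.92  0.39  8.95] 38.6
68.2 [577.06  26.33  68.98] [-1.11  0.13  9.41] 38.9
67.6 [577.07  26.32  68.47] [-1.47  0.56  9.85] 38.8
hold [577.06  26.33  68.48] [-1.45  0.29  9.89] 39.0 33.7083
```

View pics/p2.png

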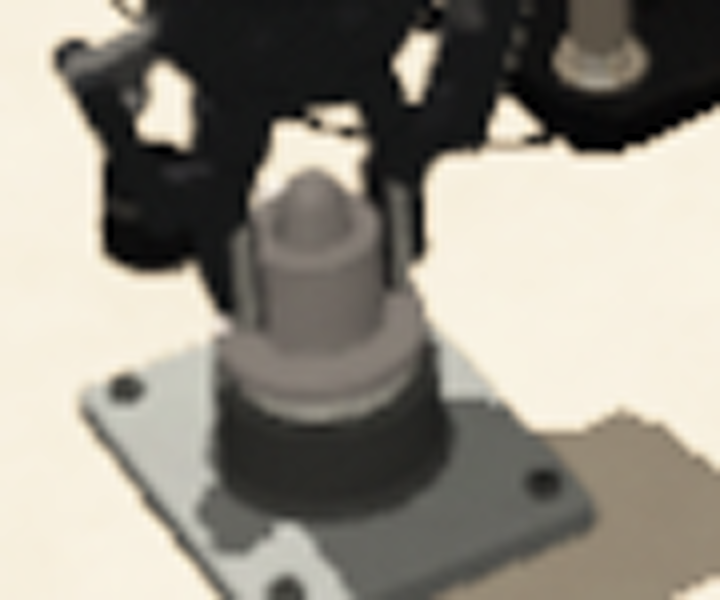

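The line has gone from just above the rim (crop row ~410 before) to level with it, and about 10 N is holding steady. I'm handing in.

```bash
python3 -c "
from station import *
sign_off();o=get_obs();print(o['wrist_force'],o['t'])"
```

```text
the job is handed in; nothing more can be done
the job is handed in; nothing more can be done
```

The collar is on the spindle, flange down, and the arm is still gripping its hub and pressing it on the sprung seat. I handed the job in at about 34 s of the 58 s allowed.

- **Part used:** I took the bare-steel collar at top-image pixel (377,256), not the orange or red look-alikes.
- **Fit:** The first few millimetres over the spindle gave up to about 7.6 N of side load. I relieved this to under 1 N before pressing.
- **Force and travel:** In the last check, 1 s into the hold, the seat force was 9.9 N. The gripper had moved 8 mm down from first contact, half of the 16 mm to the stop. Force and travel agree with each other.
- **Side load while holding:** It was about 1.5 N, and the grip width stayed at 39 mm.
- **Dark line:** In the last scene picture the line appears level with the housing's rim. That picture is coarse, so it supports the force and travel readings but does not prove the position alone.
- **Bench:** I did not touch the spacer ring or the other things on purpose, but I took no final picture of the whole bench to confirm that none of them moved.

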